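# Seat the tube rack and snap its toggle clamp shut

## Task

Push the white test-tube rack along its hold-down base until it sits fully home against the metal stop, and then flip the black-handled toggle lever behind the stop over towards the rack, so that it snaps past centre and clamps the rack. Only push: do not lift or tip the rack, and leave the burner, the jar and the marker pen where they are. Finish with the hand clear of everything.

Things in the scene. Friction and masses are not known exactly. Their poses are not given: they have to be found in the camera images.
- base: Grey hold-down plate fixed to the bench, 130 (x) by 330 (y) by 15 mm thick, spanning y -175 to +155 mm. Origin at bench height under the middle of the rack's seat; z up; the rack slides to -y, between two low rails (tops 29 mm above the bench, channel 78 mm wide) until it meets the stop.
- stop_top (a point): Middle of the top edge of the stop's face: an aluminium fence across the channel, at y = -60 mm of the base, top 60 mm above the bench, 12 mm thick. The toggle clamp stands behind it (to -y); nothing stands behind the clamp.
- rack: Loose white test-tube rack, 0.25 to 0.5 kg, 70 (x) by 120 (y) by 55 mm high, flat upright ends. Its 8 fixed tubes' caps reach 77 mm above its underside, 32 to 111 mm from its -y end. Origin: centre of its underside, 15 mm above the bench; axes as the base's within 1 degree. Starts 35 to 75 mm short of home; fully home its origin is at y = 0 of the base. Under 5 N slides it.
- clamp_hinge (a point): Middle of the clamp's level hinge axis, which runs along the base's x, at y = -95 mm of the base, 85 mm above the bench, between two steel cheeks whose tops are 97 mm above the bench and which span 44 mm in x.
- clamp (a joint): Clamp angle, rad. 0 = open (start): handle leans 35 degrees from upright, away from the rack (base's -y). At 0.61 the handle is upright, dead centre: short of it the lever springs back, past it it springs over by itself to about 1.22, its rubber foot pressing on the rack's top and the handle leaning 35 degrees over the rack. Mechanical end 1.27. Pushing it over takes up to about 12 N.
- clamp_grip (a point): Centre of the lever's black flat grip, 67 mm from the hinge axis; the grip is 28 mm wide along the base's x, 50 mm long along the lever (its end is 92 mm from the axis) and 14 mm thick. With the lever upright the grip's end is the clamp's highest point, 177 mm above the bench.
- burner: Loose laboratory burner, bystander: red round foot 72 mm across, slim dark tube, 113 mm high. Origin at the centre of its underside.
- bottle: Loose amber glass jar with a white cap, bystander: 54 mm across, 100 mm high. Origin at the centre of its underside.
- marker: Loose white marker pen with a black cap lying on the bench, bystander: 125 mm long, 18 mm wide, 14 mm high. Origin at its middle, on the bench.
Mind the look-alikes: they are no part of the job. Leave any blue or purple look-alike of the rack alone.

How it is judged:
On the way, in this order (a step that is already met when the one before it is completed fails the run):
1. the rack is home against the stop with the clamp still open (y of rack in the frame of base below 0.003 m and angle between rack's own z axis and vertical below 0.06 rad and value of joint clamp below 0.3 rad), for 0.2 s.
2. the lever has snapped over onto the rack (y of rack in the frame of base below 0.003 m and value of joint clamp above 1.12 rad), for 0.2 s.
At the end, for the whole second after the job is handed in: The rack is within 3 mm of the stop, flat on the base (tilt under 0.06 rad) and at rest, and the clamp's joint is beyond 1.12 rad, pressing on the rack (all of step 2 and angle between rack's own z axis and vertical below 0.06 rad and z of rack in the frame of base below 0.018 m and y of rack in the frame of base above -0.005 m and linear speed of rack below 0.02 m/s); the robot touches nothing.
It fails at once if the rack is lifted more than 12 mm or tipped more than 0.2 rad (z of rack in the frame of base above 0.027 m or angle between rack's own z axis and vertical above 0.2 rad).
It fails at once if the burner, jar or marker is moved more than 15 mm, or lifted or tipped (distance of any of burner, bottle, marker from where it was at the start of the episode above 0.015 m or angle between any of burner, bottle, marker's own z axis and vertical above 0.3 rad).
It also fails if it takes over 48 s, if anything falls off the work surface, if the arm or the gripper's body presses on something with over 40 N, if the wrist force passes 120 N, or if a joint passes its speed limit or range.

## Robot

A 6-joint arm with a two-finger parallel gripper is mounted at the origin on the work surface. World frame = base frame: x ahead of the robot, y to its left, z up, the work surface at z = 0. Lengths are in m, angles in rad, forces in N, time in s.
With the tool pointing down it reaches from about 0.275 to 0.85 m from the base axis. Payload 19 kg.
Tool frame: the origin (TCP) lies at the very end of the fingers, on their centre line; the grasp point (between the pads) lies 19 mm behind it (arm.tcp_to_grasp is the distance from the TCP to the grasp point, in m); z points along the fingers, y is the line along which they close (so a half turn about z gives the same grasp; the last joint's range is limited). The gripper opens to 85 mm and grips with 20 to 120 N. Pads are 22 mm wide; open, the fingers measure 114 mm over their backs; the gripper's body (76 mm by 85 mm) begins 54 mm behind the grasp point. The pads swing forward as they close: fully open they stand 13 mm farther back than shut.
Start: joints at [-1.286, 0.15, 1.437, -0, 1.554, -0.134], TCP at [0.234, -0.525, 0.231] pointing down, gripper open.
Joint ranges: [-2.8, 2.8], [-0.68, 2.1], [0.12, 2.68], [-1.39, 4.53], [0.16, 2.79], [-2.81, 2.81]. Speed limits (rad/s): [1.89, 1.89, 2.22, 3.01, 3.01, 3.01].

## Interface

Orientations are given as [roll, pitch, yaw] about the fixed x, y, z axes, in that order (R = Rz(yaw) Ry(pitch) Rx(roll)).
In Python, from cell import arm gives the robot as it stands. Calls block until the motion is done:
- arm.move_pose(position, orientation): joint-space move of the TCP to a pose.
- arm.move_l(position, rot=None, rate=0.15): straight line of the TCP; rot=None keeps the orientation; rate is the mean speed in m/s.
- arm.move_j(angles): joint-space move.
- arm.command_gripper(opening, effort=None): finger opening in m; effort is the grip in N (None keeps the last); returns when the fingers have stopped.
- arm.hold(seconds).
- arm.solve_ik(position, orientation): joint angles nearest the present ones, or None.
- arm.get_image(name): name is "scene" or "top"; returns the picture (480x640x3 uint8, blue, green, red); there is no depth.
- arm.calibration(name): a dict with "fx", "fy", "cx", "cy" (pixels), "R" (3x3) and "t" (3): a world point X has camera coordinates R X + t. Camera axes: x right, y down, z forward; pixel columns grow to the right and rows downward; lengths in m; the calibration is good to about 2 mm. A picture is of the moment at which its call begins. calibration takes no time and is no camera call.
A pose or a line that the arm cannot do raises arm.IKError and nothing moves.
- arm.sign_off(): hands the job in; it is judged then, once.
Readings, each from a call of its own:
- arm.read_clock(): time.
- arm.read_q(): joint angles.
- arm.read_dq(): joint speeds.
- arm.read_joint_torque(): joint torques, N m.
- arm.read_eef_pos(): TCP position.
- arm.read_ee_rot(): TCP orientation.
- arm.read_force(): force on the tool from outside, world axes, zero at the start.
- arm.read_moment(): the same for the moment, N m.
- arm.read_opening(): finger opening in m.
- arm.read_grasp_force(): force on a finger pad.
Only numpy, scipy, OpenCV 4.12 (cv2) and the standard library are available. Lean on these libraries where they do the work, as an engineer would, in place of code of your own. Each camera call takes 0.05 s, during which the arm holds its last target. There are 200 camera calls.

## Working session

There is one attempt and no reset: what is moved stays moved. The work goes in short steps, each a Python script; the robot and the scene stay as the last script left them, time stands still between calls to the robot, and variables do not carry over. Pictures are saved under pics/ and viewed, at most 10 in all, crops included, and the job is handed in when it is done.

```bash
mkdir -p pics; python3 - <<'E'
from cell import arm
import cv2
for n in("scene","top"):
    cv2.imwrite(f"pics/{n}0.png",arm.get_image(n))
    c=arm.calibration(n);print(n,{k:(v.round(4).tolist() if hasattr(v,'round') and hasattr(v,'tolist') else v) for k,v in c.items()})
print(arm.read_ee_rot(),arm.read_clock())
E
```

```text
scene {'fx': 435.63324982590007, 'fy': 435.63324982590007, 'cx': 316.27484395549436, 'cy': 245.31607377182706, 'R': [[0.3819, 0.924, 0.0192], [0.5755, -0.2214, -0.7873], [-0.7232, 0.3117, -0.6163]], 't': [-0.264, -0.2253, 1.1183]}
top {'fx': 560.2048081217931, 'fy': 560.2048081217931, 'cx': 316.5812047764696, 'cy': 247.07418918840773, 'R': [[0.0143, -0.9997, 0.0182], [-0.9981, -0.0153, -0.0599], [0.0602, -0.0173, -0.998]], 't': [0.0217, 0.5709, 1.0097]}
[-3.14043246e+00 -1.59058808e-04  4.18789520e-01] 0.1
```

View pics/scene0.png

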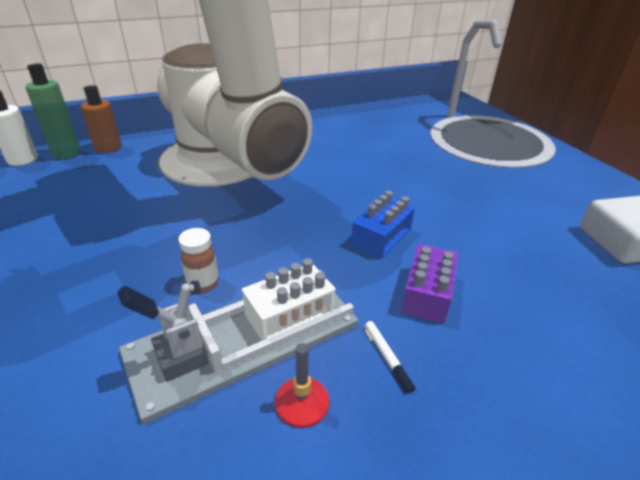

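View pics/top0.png

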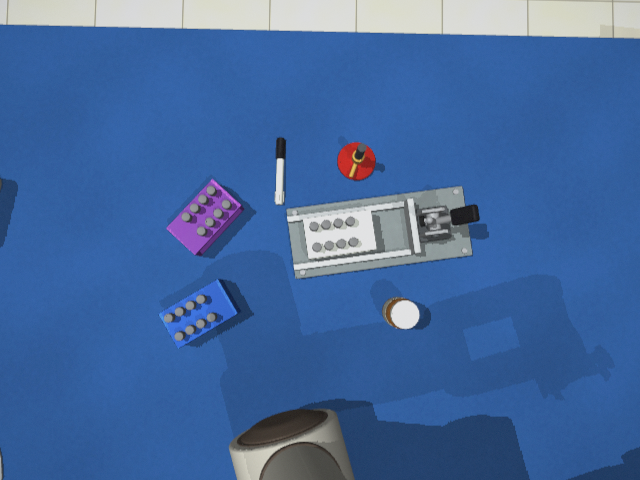

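The top view shows the base corners at about (287,209), (463,187), (472,254) and (297,278). The white rack spans u 303–376, the stop is near u 413 and the lever grip near (465,214). The marker lies near (280,172), the burner at (357,161) and the jar at (404,314). I'll enlarge this and compute positions.

```bash
cat > h.py <<'E'
import numpy as np, cv2
from cell import arm
def ray(n,uv,z):
    c=arm.calibration(n);R=np.array(c["R"]);t=np.array(c["t"])
    d=R.T@np.array([(uv[0]-c["cx"])/c["fx"],(uv[1]-c["cy"])/c["fy"],1]);o=-R.T@t
    return o+d*(z-o[2])/d[2]
def proj(n,X):
    c=arm.calibration(n);p=np.array(c["R"])@X+np.array(c["t"])
    return np.array([c["cx"]+c["fx"]*p[0]/p[2],c["cy"]+c["fy"]*p[1]/p[2]])
E
python3 - <<'E'
from h import *
P=[ray("top",p,.015) for p in[(287,209),(463,187),(472,254),(297,278)]]  # (+x,+y),(+x,-y),(-x,-y),(-x,+y)
for p in P:print(p.round(4))
print([np.linalg.norm(P[i]-P[(i+1)%4]).round(4) for i in range(4)])
ym=(P[0]+P[3]-P[1]-P[2])/2;psi=np.arctan2(-ym[0],ym[1]);c=sum(P)/4
print("psi",psi,"centre",c, "origin", c+0.01*np.array([-np.sin(psi),np.cos(psi),0]))
for n,p in dict(marker_end=(279,204),marker_end2=(281,138),burner=(355,165)).items(): print(n,ray("top",p,.007))
print("jar cap",ray("top",(405,314),.1))
im=cv2.imread("pics/top0.png")[170:290,275:495];cv2.imwrite("pics/c1.png",cv2.resize(im,None,fx=3.6,fy=3.6,interpolation=cv2.INTER_CUBIC))
E
```

```text
[0.64   0.0856 0.015 ]
[ 0.6865 -0.2401  0.015 ]
[ 0.5622 -0.2566  0.015 ]
[0.5134 0.0651 0.015 ]
[np.float64(0.3291), np.float64(0.1254), np.float64(0.3255), np.float64(0.1282)]
psi 0.14613580330428813 centre [ 0.60055555 -0.08649834  0.015     ] origin [ 0.59909938 -0.07660493  0.015     ]
marker_end [0.65014252 0.10092134 0.007     ]
marker_end2 [0.77439411 0.09945498 0.007     ]
burner [ 0.72586954 -0.03961291  0.007     ]
jar cap [ 0.4553727  -0.11824064  0.1       ]
```

View pics/c1.png

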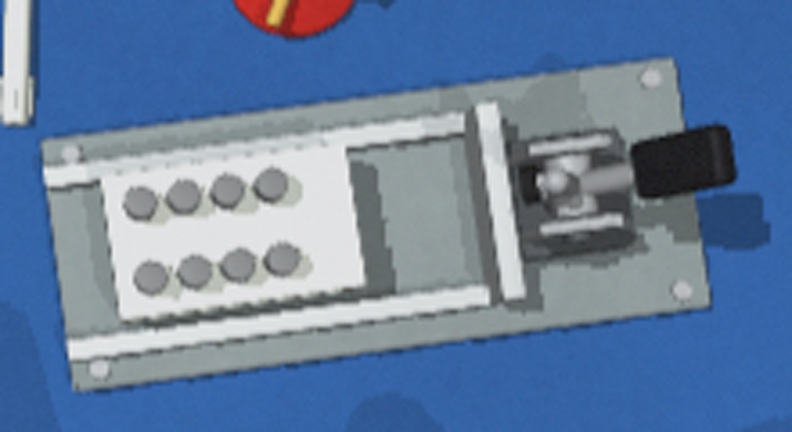

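The enlarged crop gives sharper base corners: (42,141), (676,58), (710,305) and (73,390) in crop pixels. The rack's rear top edge runs from (103,178) to (120,320), the stop's face-side top edge from (478,104) to (507,298), and the grip end is near (735,155).

```bash
cat >> h.py <<'E'
def crop(p): return (p[0]/3.6+275-.36,p[1]/3.6+170-.36)
from scipy.optimize import least_squares
def basefit():
    L=np.array([[.065,.155],[.065,-.175],[-.065,-.175],[-.065,.155]])
    W=np.array([ray("top",crop(p),.015)[:2] for p in[(42,141),(676,58),(710,305),(73,390)]])
    Rz=lambda a:np.array([[np.cos(a),-np.sin(a)],[np.sin(a),np.cos(a)]])
    s=least_squares(lambda q:(L@Rz(q[2]).T+q[:2]-W).ravel(),[.6,-.08,.146])
    return s.x, s.fun
B,_res=basefit()
PSI=B[2]
def w(x,y,z):
    c,s=np.cos(PSI),np.sin(PSI); return np.array([B[0]+c*x-s*y,B[1]+s*x+c*y,z])
def loc(P):
    c,s=np.cos(PSI),np.sin(PSI);d=P[:2]-B[:2];return np.array([c*d[0]+s*d[1],-s*d[0]+c*d[1]])
E
python3 - <<'E'
from h import *
print(B,_res.round(4))
for n,p,z in[("rackend",(103,178),.07),("rackend",(120,320),.07),("rackfront",(345,147),.07),("rackfront",(364,287),.07),("stop",(478,104),.06),("stop",(507,298),.06),("grip",(735,155),.158)]:
    print(n,loc(ray("top",crop(p),z)).round(4))
for n,a in [("stop",(0,-.06,.06)),("gripc",(0,-.1334,.14))]:print(n,proj("scene",w(*a)).round(1))
for yaw in(PSI,PSI+np.pi/2,PSI-np.pi/2):
  for X in(w(0,.16,.04),w(0,.05,.04),w(0,-.2,.135),w(0,-.08,.135)):
    q=arm.solve_ik(X,[np.pi,0,yaw]);print(round(yaw,2),None if q is None else np.round(q,2))
E
```

```text
Traceback (most recent call last):
NameError: name '_res' is not defined
```

```bash
python3 - <<'E'
from h import *
print(B)
for n,p,z in[("rackend",(103,178),.07),("rackend",(120,320),.07),("rackfront",(345,147),.07),("rackfront",(364,287),.07),("stop",(478,104),.06),("stop",(507,298),.06),("grip",(735,155),.158)]:
    print(n,loc(ray("top",crop(p),z)).round(4))
for n,a in [("stop",(0,-.06,.06)),("gripc",(0,-.1334,.14))]:print(n,proj("scene",w(*a)).round(1))
for yaw in(PSI,PSI+np.pi/2,PSI-np.pi/2):
  for X in(w(0,.16,.04),w(0,.05,.04),w(0,-.2,.135),w(0,-.08,.135)):
    q=arm.solve_ik(X,[np.pi,0,yaw]);print(round(yaw,2),None if q is None else np.round(q,2))
E
```

```text
[ 0.59959504 -0.07499778  0.14603024]
rackend [0.0349 0.1263]
rackend [-0.0343  0.1271]
rackfront [0.0347 0.0079]
rackfront [-0.0339  0.0081]
stop [ 0.0484 -0.0613]
stop [-0.048 -0.062]
grip [-0.0008 -0.1518]
stop [203.9 323.2]
gripc [135.1 301. ]
0.15 [ 0.01  0.3   1.66 -0.    1.18  1.44]
0.15 [-0.17  0.32  1.63 -0.    1.19  1.25]
0.15 [-0.52  0.42  1.29 -0.    1.43  0.9 ]
0.15 [-0.37  0.31  1.44 -0.    1.39  1.06]
1.72 [ 0.01  0.3   1.66 -0.    1.18 -0.13]
1.72 [-0.17  0.32  1.63  0.    1.19 -0.32]
1.72 [-0.52  0.42  1.29  0.    1.43 -0.67]
1.72 [-0.37  0.31  1.44  0.    1.39 -0.52]
-1.42 None
-1.42 None
-1.42 [-0.52  0.42  1.29 -0.    1.43  2.47]
-1.42 [-0.37  0.31  1.44 -0.    1.39  2.63]
```

The base fit is consistent: rack width 69 mm, stop within 1.5 mm of its given place, and the rack about 67 mm short of home. Next I push it with closed fingers, checking force.

```bash
cat >> h.py <<'E'
ROT=[np.pi,0,PSI+np.pi/2]
def fy(): 
    f=np.array(arm.read_force());return round(float(-np.sin(PSI)*f[0]+np.cos(PSI)*f[1]),2)
E
python3 - <<'E'
from h import *
arm.command_gripper(0.0)
arm.move_pose(w(0,.16,.25),ROT)
arm.move_l(w(0,.16,.04),rate=.2)
print("t",arm.read_clock(),"f0",fy(),arm.read_opening())
f0=fy()
y=.16
arm.move_l(w(0,.078,.04),rate=.06);print(fy()-f0)
y=.078
while y>.060:
    y-=.001;arm.move_l(w(0,y,.04),rate=.03);arm.hold(.05)
    d=fy()-f0;print(round(y,4),round(d,2),loc(np.array(arm.read_eef_pos())).round(4)[1])
    if d>12:break
arm.hold(.3);print(fy()-f0,"t",arm.read_clock())
cv2.imwrite("pics/a.png",arm.get_image("top"));cv2.imwrite("pics/b.png",cv2.resize(arm.get_image("scene")[200:440,100:420],None,fx=2.5,fy=2.5))
E
```

```text
t 4.5417 f0 0.29 0.0002382575646864535
0.16000000000000003
0.077 0.62 0.0771
0.076 -0.46 0.0759
0.075 -0.93 0.0749
0.074 -0.29 0.0739
0.073 -0.36 0.0729
0.072 4.4 0.0725
0.071 14.09 0.0724
14.06 t 8.4583
```

View pics/b.png

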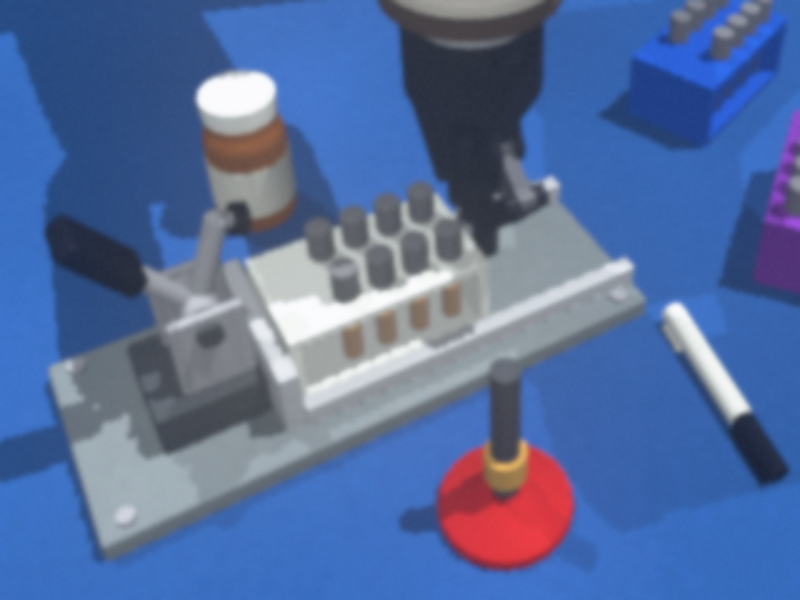

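The rack sits flush against the stop (contact edge around crop (270,330)), the force rises stiffly at the expected position, and the lever is still open at upper left. Next I retreat and flip the lever.

```bash
python3 - <<'E'
from h import *
arm.move_l(w(0,.10,.04),rate=.1)
arm.move_l(w(0,.11,.26),rate=.25)
arm.move_l(w(0,-.205,.26),rate=.25)
arm.move_l(w(0,-.205,.135),rate=.2)
f0=fy();print("t",arm.read_clock())
y=-.175;arm.move_l(w(0,y,.135),rate=.1);print(fy()-f0)
while y<-.0701:
    y+=.005;arm.move_l(w(0,y,.135),rate=.05)
    d=fy()-f0;print(round(y,3),round(d,1),end="; ")
    if abs(d)>35:print("STOP");break
print("t",arm.read_clock())
cv2.imwrite("pics/d.png",cv2.resize(arm.get_image("scene")[200:440,100:420],None,fx=2.5,fy=2.5))
E
```

```text
t 12.2167
-0.97
-0.17 -1.0; -0.165 -0.8; -0.16 -7.7; -0.155 -8.7; -0.15 -7.4; -0.145 -5.8; -0.14 -5.3; -0.135 -4.2; -0.13 -3.4; -0.125 -3.9; -0.12 -5.0; -0.115 -2.5; -0.11 -1.0; -0.105 -0.8; -0.1 -0.3; -0.095 -1.2; -0.09 -0.6; -0.085 -1.0; -0.08 -0.8; -0.075 -7.2; -0.07 -30.7; t 17.9167
```

View pics/d.png

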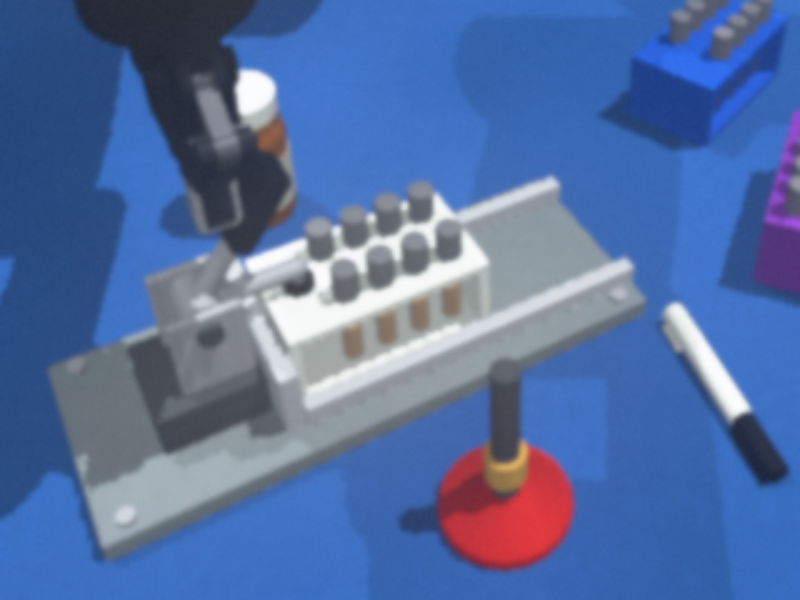

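The lever has snapped over: its foot is on the rack top near (298,282) and the grip leans over the rack. The final force rise came from pressing against the lever's end position. I'll retract to -y, go up, and check.

```bash
python3 - <<'E'
from h import *
arm.move_l(w(0,-.20,.135),rate=.15)
arm.move_l(w(0,-.25,.28),rate=.2)
arm.hold(.5);print(arm.read_clock(),arm.read_force())
a=cv2.resize(arm.get_image("scene")[200:440,100:420],None,fx=1.8,fy=1.8)
b=cv2.resize(arm.get_image("top")[120:360,260:500],None,fx=.9,fy=1.8) if 0 else None
cv2.imwrite("pics/e.png",a)
E
```

```text
20.4 [-1.07708594 -0.03929809  0.82242251]
```

View pics/e.png

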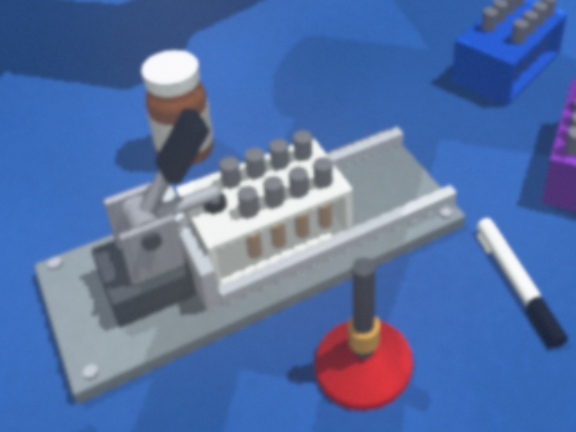

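The lever leans over the rack with its foot on top (214,202), the rack is flush with the stop, and the bystanders haven't moved. I'll check the grip pixel, about (201.7,281.5), against the expected closed position, then hand in.

```bash
python3 - <<'E'
from h import *
for a in(.9,1.12,1.22):
    t=a-.611;print(a,proj("scene",w(0,-.095+.067*np.sin(t),.085+.067*np.cos(t))).round(1))
p=proj("scene",w(0,-.095+.067*np.sin(.611),.085+.067*np.cos(.611)))
if np.linalg.norm(p-[201.7,281.5])<6: print(arm.sign_off())
E
```

```text
0.9 [181.3 279.2]
1.12 [192.8 278.9]
1.22 [197.6 279.5]
the job is handed in; nothing more can be done
None
```

I pushed the rack home against the stop, flipped the lever past centre so it clamps the rack, left the burner, jar and marker in place, backed the hand clear and handed the job in at about 20 s; sign-off returned no verdict.

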